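Open the deburring slot and hold a flat bar in it

TASK

Wind the handwheel of the deburring unit clockwise until its shutter is fully open against the stop. Then take the flat steel bar out of its stand, pass it foot first straight down through the narrow slot in the unit's top and hold it there, hanging upright in your grip with the dark line round its middle about level with the slot plate; finish while still holding it, and leave the round bar, the hammer and the wrench where they are.

Things in the scene. Friction and masses are not known exactly. Their poses are not given: they have to be found in the camera images.
- unit: Deburring unit: fixed grey machine, 170 mm (x) by 310 mm (y), 130 mm high, level top, clear guard window on its +x side, slot at its -y end, handwheel at its +y end; origin at the middle of its underside. The shutter's pointer slides on the top plate 64 mm to +x of the slot (its top 13 mm above the plate) up to a stop block 14 mm high, 90 mm to +y of the slot.
- slot (a point): Middle of the slot's mouth, on the upper face of the unit's 8 mm top plate, 130 mm above the table; z up, axes as the unit's. Slot 12 mm (x) by 42 mm (y), 2 mm bevel at the mouth; the flat bar has 2 mm play in all each way. Below it an open chamber, floor 115 mm under the mouth, with two brush rolls along y leaving a 32 mm gap under the slot.
- wheel_axis (a point): Point on the handwheel's upright axis, 155 mm above the table, 175 mm to +y of the slot. The dark steel wheel (hub, three spokes, round rim of 58 mm outer radius) lies level above the unit's top; its rim's top is at 156 mm.
- wheel_handle (a point): Middle of the upright black handle on the handwheel's rim: a round handle 18 mm thick and 50 mm tall, its middle 27 mm above wheel_axis (182 mm above the table), 52 mm from the wheel's axis. It spins freely on its own pin, so it can be gripped from above and led round the circle without turning the gripper.
- wheel (a joint): Turn of the handwheel in rad; grows as it winds clockwise seen from above; 7.5 with the shutter at its stop (hard limit). Turning it takes about 3 to 4 N at the handle. It stays where it is left.
- shutter (a joint): Slide of the shutter plate just under the slot in m, driven by the wheel at 8.93 mm per rad: 0 is closed, 0.067 is fully open, its pointer on the top plate touching the stop block. It moves along the unit's +y, towards the wheel. Below 0.043 it still covers part of the slot.
- bar_foot (a point): Centre of the underside of the flat steel bar: upright, 10 mm thick (x), 40 mm wide (y), 140 mm long (z), 0.3 to 0.6 kg; lowest 4 mm relieved by 1.8 mm all round; dark line all round at 70 mm from the foot. It stands loosely (1.5 mm play each side) in a fixed aluminium stand 66 x 90 x 50 mm high, foot 10 mm above the table, so its upper 100 mm are free.
- flat_bar: The same flat bar as a body, origin and axes as bar_foot.
- round_bar: Bystander: round steel bar 20 mm thick, 140 mm long, upright in a like stand with a round hole; origin at the middle of its underside. Which of the two places holds which bar varies.
- hammer: Bystander: hammer lying on the table beyond the unit; origin under its middle.
- wrench: Bystander: wrench lying on the table near the robot; origin under its middle.
Not all that is in view belongs to the job. Leave any green look-alike of the flat_bar alone.

How it is judged:
By the outcome, as a careful person would: the job done as asked, in the order asked, and still so for the second after the job is handed in, while the arm keeps its last pose, push and grip.
It also fails if it takes over 64 s, if anything falls off the work surface, if the arm or the gripper's body presses on something with over 40 N, if the wrist force passes 120 N, or if a joint passes its speed limit or range.

ROBOT

A 6-joint arm with a two-finger parallel gripper is mounted at the origin on the work surface. World frame = base frame: x ahead of the robot, y to its left, z up, the work surface at z = 0. Lengths are in m, angles in rad, forces in N, time in s.
With the tool pointing down it reaches from about 0.35 to 0.85 m from the base axis. Payload 8.1 kg.
Tool frame: the origin (TCP) lies on the mounting face of the last link; the fingertips stand 186 mm ahead of it and the grasp point (between the pads) lies 167 mm ahead of it; z points along the fingers, y is the line along which they close (so a half turn about z gives the same grasp; the last joint's range is limited). The gripper opens to 93 mm and grips with 3 to 60 N. Pads are 15 mm wide; open, the fingers measure 128 mm over their backs; the gripper's body (75 mm by 188 mm) begins 65 mm behind the grasp point.
Start: joints at [1.136, 0.13, 1.488, -0, 1.523, -0.085], TCP at [0.206, 0.564, 0.405] pointing down, gripper open.
Joint ranges: [-2.96, 2.96], [-0.89, 2.26], [0.02, 2.5], [-1.34, 4.48], [0, 2.73], [-2.66, 2.66]. Speed limits (rad/s): [2.39, 2.39, 2.79, 3.14, 3.14, 3.14].

INTERFACE

Orientations are given as a rotation vector (axis times angle).
In Python, from plant import read_state, read_camera, camera_params, close_job gives the robot as it stands. The module is installed in compiled form; this text tells all that it offers.
- The arm moves only by the tool servo_tool, never from a script. Its argument "increments" is a list of rows, each an object with "slide": the shift along the tool's x, y, z in mm, a list of three; "dr": the turn, a rotation vector about the tool's x, y, z in rad, a list of three; "jaw": the closure, from 0 (fully open) to 1 (shut). In form: [{"slide": [x, y, z], "dr": [ax, ay, az], "jaw": jaw}, ...]. A call has 1 to 20 rows; each row is the pose to reach, as a shift and turn from the pose commanded when the call began, along the tool's axes at that moment; what a row does not reach only later rows make up. A row lasts 1/10 s, in which the tool goes at most 50 mm and 8.59 degrees, less where a joint would pass 70% of its speed; a pose out of reach is approached as far as the arm can. A call with a gripper value outside its range is refused whole. The fingers move at their own pace and stop on an object; "force" is the grip in N (left out, the last holds). Time passes only in rows, so rows that repeat a pose let the fingers close. It gives the time, the measured TCP pose, the force, the opening and the grip force at its end, in the units of the state.
- read_state(): the state, without advancing time (a new reading comes with each control period).
- read_camera(name): name is "scene" or "top"; returns (picture, depth): 384x512x3 uint8, red, green, blue; 384x512 float32, m along the optical axis (not along the pixel's ray), 0 where there is no reading.
- camera_params(name): a dict with "fx", "fy", "cx", "cy" (pixels), "rvec" (rotation vector, rad) and "tvec" (3), from world to camera coordinates, as OpenCV has them. Camera axes: x right, y down, z forward; pixel columns grow to the right and rows downward; lengths in m; the calibration is good to about 2 mm. A picture is of the moment at which its call begins. camera_params takes no time and is no camera call.
- close_job(): hands the job in; it is judged then, once.
The state is a dict: "t": time; "q": joint angles; "dq": joint speeds; "joint_torque": joint torques, N m; "tool_pos": TCP position; "orientation": TCP orientation; "force": force on the tool from outside, world axes, zero at the start; "wrist_torque": the same for the moment, N m; "opening": finger opening in m; "gripper_force": force on a finger pad.
Only numpy, scipy, OpenCV 4.12 (cv2) and the standard library are available. Lean on these libraries where they do the work, as an engineer would, in place of code of your own. Each camera call takes 0.05 s, during which the arm holds its last target. There are 200 camera calls.

## Working session

There is one attempt and no reset: what is moved stays moved. The work goes in short steps, Python scripts to look and compute and a tool call to move; the robot and the scene stay as the last step left them, time stands still between calls to the robot, and variables do not carry over. Pictures are saved under pics/ and viewed, at most 10 in all, crops included, and the job is handed in when it is done.

Besides the shell and the picture viewer there is one more tool, called after "Request:" by a JSON object that holds its "name" and its "arguments". servo_tool: Moves the arm, as the interface text tells. Its arguments: {"type":"object","properties":{"increments":{"type":"array"},"force":{"type":"number"}},"required":["increments"]}

```bash
mkdir -p pics
cat > h.py <<'E'
import numpy as np, cv2, pickle
from plant import *
def grab(n):
    p,d=read_camera(n); c=camera_params(n)
    pickle.dump((p,d,c),open(f'{n}.pkl','wb')); return p,d,c
def load(n): return pickle.load(open(f'{n}.pkl','rb'))
def K(c): return np.array([[c['fx'],0,c['cx']],[0,c['fy'],c['cy']],[0,0,1.]])
def cloud(d,c):
    R=cv2.Rodrigues(np.array(c['rvec'],float))[0]; t=np.array(c['tvec'],float)
    v,u=np.indices(d.shape); X=np.stack([(u-c['cx'])/c['fx']*d,(v-c['cy'])/c['fy']*d,d],-1)
    return (X-t)@R   # world
def ray(u,v,c,z):
    R=cv2.Rodrigues(np.array(c['rvec'],float))[0]; t=np.array(c['tvec'],float)
    o=-R.T@t; r=R.T@np.array([(u-c['cx'])/c['fx'],(v-c['cy'])/c['fy'],1]); return o+r*(z-o[2])/r[2]
def proj(P,c): return cv2.projectPoints(np.array(P,float).reshape(-1,3),np.array(c['rvec'],float),np.array(c['tvec'],float),K(c),None)[0][:,0]
E
python3 - <<'E'
from h import *
for n in('scene','top'):
    p,d,c=grab(n); cv2.imwrite(f'pics/{n}0.png',cv2.resize(p[...,::-1],(800,600),interpolation=cv2.INTER_CUBIC)); print(c)
s=read_state(); print(s)
E
```

```text
{'fx': 479.81473921613724, 'fy': 479.81473921613724, 'cx': 247.95190760438257, 'cy': 196.9024138825628, 'rvec': array([ 2.32299638,  0.66393493, -0.2362192 ]), 'tvec': array([-0.44188788, -0.17176816,  1.48514513])}
{'fx': 346.967498500637, 'fy': 346.967498500637, 'cx': 254.15868510580626, 'cy': 192.29294264590033, 'rvec': array([ 2.13534528, -2.08969214,  0.21793743]), 'tvec': array([-0.07485823,  0.57303926,  0.9103042 ])}
{'t': 0.1, 'q': array([ 1.13561280e+00,  1.31078913e-01,  1.48919925e+00,  1.76163923e-06,
        1.52300027e+00, -8.53956153e-02]), 'dq': array([-1.09946521e-04, -2.93065882e-03, -3.29120796e-03, -6.25143765e-05,
       -1.50325682e-03,  1.97412475e-04]), 'joint_torque': array([ 4.08278247e-04, -5.61345756e+01, -4.93094444e+01,  7.69739645e-02,
        2.91325460e-02, -4.31696253e-05]), 'tool_pos': array([0.20550455, 0.56348058, 0.40378025]), 'orientation': array([-5.46572952e-01, -3.09323769e+00,  2.55774661e-03]), 'force': array([-0.23939896, -1.06709892, -0.97645586]), 'wrist_torque': array([ 0.00690763,  0.00060808, -0.00709887]), 'gripper_force': 0.0, 'opening': 0.09292530104449881}
```

View pics/scene0.png

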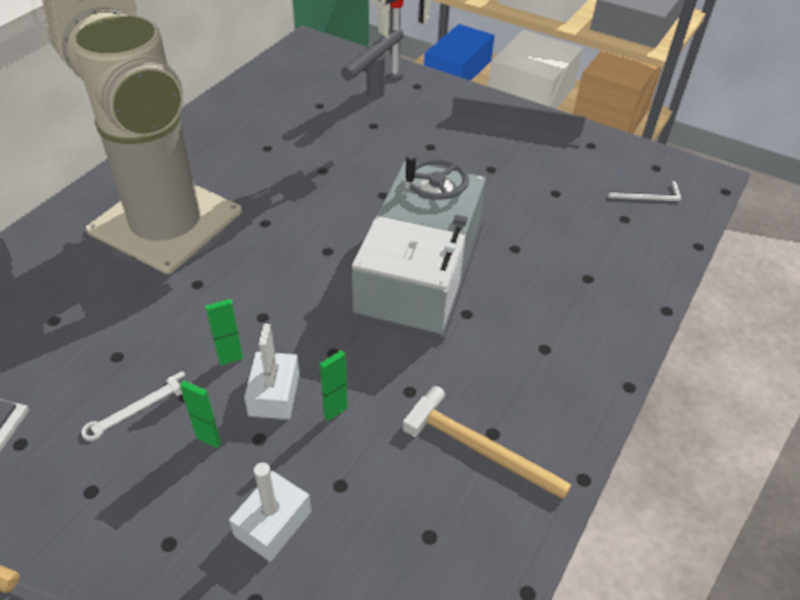

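View pics/top0.png

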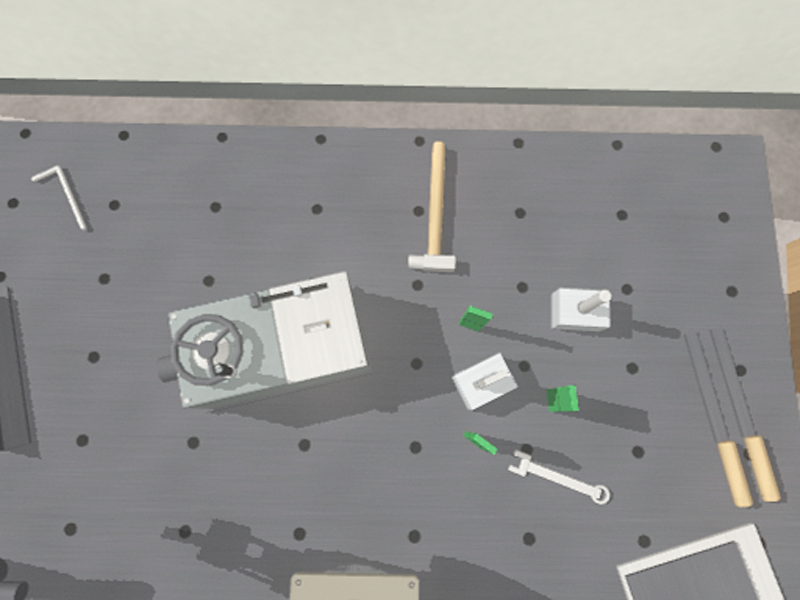

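Scene: the unit sits at the upper middle with its handle at (410,168). The flat bar is in its stand at (267,350), with three green plates around it. The round bar is at (263,480). The top view shows the wheel at (207,349), the slot at (317,325), the flat bar at (488,380), and the shutter pointer at (297,290).

Run:
```python
from h import *
def W(m,n=3): return np.round(m,n)
for n in('scene','top'):
    p,d,c=load(n); P=cloud(d,c); ok=d>0; hsv=cv2.cvtColor(p,cv2.COLOR_RGB2HSV)
    R=cv2.Rodrigues(np.array(c['rvec']))[0]; print(n,'cam',W(-R.T@c['tvec']))
    z=P[...,2]
    g=(hsv[...,0]>45)&(hsv[...,0]<75)&(hsv[...,1]>150)&ok&(np.abs(P[...,0])<1)
    k,l,st,ce=cv2.connectedComponentsWithStats(g.astype(np.uint8))
    for i in range(1,k):
        if st[i,4]>20: q=P[l==i]; print(' green',st[i,4],W(q.mean(0)),W(q.min(0)),W(q.max(0)))
    # tops: stands at ~0.05, unit top .13
    for zz,tol,nm in((.05,.006,'stand'),(.13,.005,'unit'),(.15,.006,'bartop'),(.205,.006,'handletop'),(.154,.004,'rim')):
        m=ok&(np.abs(z-zz)<tol)&(P[...,0]>.15)&(P[...,0]<.8)&(np.abs(P[...,1])<.7)&~g
        k,l,st,ce=cv2.connectedComponentsWithStats(m.astype(np.uint8),connectivity=8)
        for i in range(1,k):
            if st[i,4]>(8 if zz>.14 else 60):
                q=P[l==i]; r=cv2.minAreaRect((q[:,:2]*1000).astype(np.float32)); print(' ',nm,st[i,4],'mean',W(q.mean(0)),'rect',[W(x,1) for x in r],'px',W(ce[i]*800/512,0))
```

```text
scene cam [ 0.953 -0.737  0.989]
 green 578 [ 0.338 -0.205  0.078] [ 0.324 -0.222  0.   ] [ 0.351 -0.187  0.143]
 green 560 [ 0.545 -0.2    0.08 ] [ 0.534 -0.22  -0.002] [ 0.553 -0.179  0.145]
 green 537 [ 0.413 -0.347  0.083] [ 0.39  -0.351  0.005] [ 0.43  -0.337  0.143]
  stand 137 mean [0.404 0.668 0.049] rect [array([406.2, 669.1]), array([218.3,  18.3]), np.float64(18.4)] px [499. 104.]
  stand 188 mean [0.536 0.009 0.05 ] rect [array([536.3,   9.2]), array([166.2,  44.9]), np.float64(29.0)] px [400. 308.]
  stand 697 mean [ 0.442 -0.225  0.05 ] rect [array([ 437.4, -219.6]), array([66.7, 94.6]), np.float64(26.8)] px [270. 379.]
  stand 1089 mean [ 0.576 -0.403  0.05 ] rect [array([ 572.4, -398.3]), array([92.1, 68.6]), np.float64(87.8)] px [268. 510.]
  unit 3450 mean [0.506 0.113 0.13 ] rect [array([494.7, 149.2]), array([160.8, 304.3]), np.float64(14.3)] px [417. 233.]
  unit 63 mean [0.434 0.276 0.13 ] rect [array([436.8, 274.6]), array([47.1, 29.3]), np.float64(12.8)] px [427. 169.]
  unit 85 mean [0.49  0.275 0.131] rect [array([491.9, 271.6]), array([26.5, 59.7]), np.floa
[... 2156 characters left out ...]
   0.149] rect [array([ 436.6, -220.6]), array([ 9.7, 39.7]), np.float64(27.3)] px [495. 377.]
  handletop 27 mean [0.435 0.196 0.205] rect [array([435.6, 197.4]), array([14.1, 15.8]), np.float64(2.7)] px [220. 369.]
  rim 25 mean [ 0.572 -0.4    0.151] rect [array([ 571.6, -401.4]), array([16.1, 15.4]), np.float64(4.8)] px [605. 295.]
  rim 830 mean [0.471 0.237 0.154] rect [array([470.2, 236.3]), array([112.8, 111.1]), np.float64(6.1)] px [206. 349.]
  rim 11 mean [ 0.44  -0.23   0.151] rect [array([ 439.8, -229.3]), array([ 8.7, 11.5]), np.float64(34.0)] px [502. 374.]
  rim 17 mean [ 0.433 -0.214  0.151] rect [array([ 431.4, -213.3]), array([ 7.7, 19.4]), np.float64(37.2)] px [492. 379.]
```

Run:
```python
from h import *
p,d,c=load('top'); a=cv2.resize(p[165:270,100:345,::-1],None,fx=3.2,fy=3.2,interpolation=cv2.INTER_CUBIC)
p,d,c=load('scene'); b=cv2.resize(p[90:275,150:320,::-1],None,fx=1.4,fy=1.4,interpolation=cv2.INTER_CUBIC)
o=np.zeros((600,800,3),np.uint8); o[:a.shape[0],:a.shape[1]]=a; o[340:340+b.shape[0],:b.shape[1]]=b[:260]
cv2.imwrite('pics/crop1.png',o)
```

```text
(no output)
```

View pics/crop1.png

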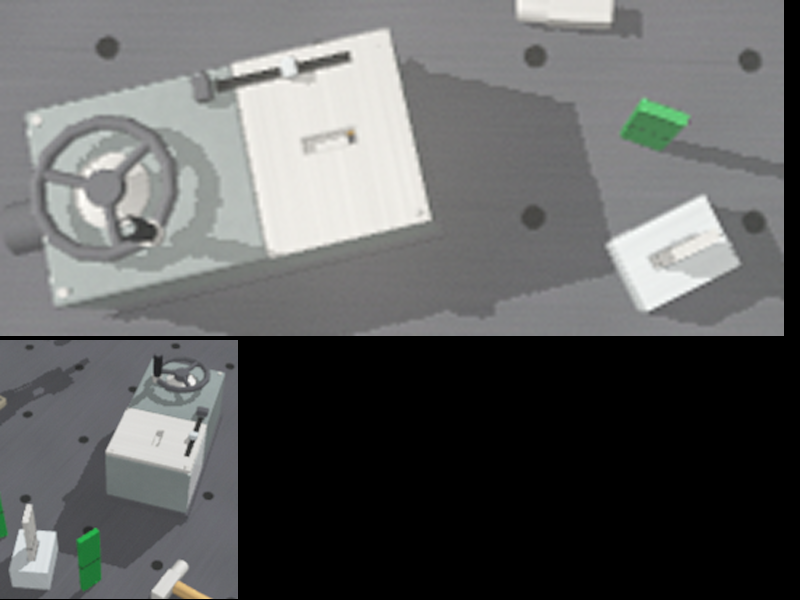

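Pictures: the pointer sits at about (290,68) in the crop, roughly halfway along its track to the stop at (205,85), so the wheel is already part-wound. The slot is at (329,140). Next I refine these points.

Run:
```python
from h import *
th=np.radians(14.4); ex=np.array([np.cos(th),np.sin(th)]); ey=np.array([-np.sin(th),np.cos(th)])
s0=np.array([.5137,.0668])
crops=[]
for n in('scene','top'):
    p,d,c=load(n); P=cloud(d,c); z=P[...,2]
    # unit-frame coords about s0
    # rectified plate view on plane z=.13, 1mm/px? 4px/mm
    g=np.array([[s0+ex*x/1000+ey*y/1000 for x in np.arange(-90,90,.5)] for y in np.arange(110,-50,-.5)])
    pts=np.concatenate([g.reshape(-1,2),np.full((g.shape[0]*g.shape[1],1),.13)],1)
    uv=proj(pts,c).astype(np.float32).reshape(*g.shape[:2],2)
    im=cv2.remap(p,uv[...,0],uv[...,1],cv2.INTER_CUBIC); crops.append(im[...,::-1])
    gray=im.mean(-1); med=np.median(gray[150:300,60:300])
    # slot: darker than plate
    sub=gray[140:280,130:230]; m=(sub<0.93*med).astype(np.uint8)
    k,l,st,ce=cv2.connectedComponentsWithStats(m)
    for i in range(1,k):
        if st[i,4]>100:
            r=cv2.minAreaRect(np.argwhere(l==i)[:,::-1].astype(np.float32)); print(n,'slot bbox mm x',-90+(130+st[i,0])/2,-90+(130+st[i,0]+st[i,2])/2,'y',110-(140+st[i,1])/2,110-(140+st[i,1]+st[i,3])/2, 'rect',np.round(r[0],1),np.round(r[1],1),round(r[2],1))
    # raised items on plate
    q=P[(d>0)&(z>.1365)&(z<.150)]; u=(q[:,:2]-s0)@np.array([ex,ey]).T*1000
    for nm,a,b in(('stop',80,110),('ptr',-30,79)):
        w=(u[:,0]>45)&(u[:,0]<85)&(u[:,1]>a)&(u[:,1]<b); print(n,nm,w.sum(),np.round(u[w].min(0),1) if w.any() else'',np.round(u[w].max(0),1)if w.any() else'',np.round(q[w,2].max(),4)if w.any() else'')
    # rim circle fit
    q=P[(d>0)&(z>.148)&(z<.158)]; q=q[(np.hypot(*(q[:,:2]-[.471,.236]).T)<.065)]
    r=np.hypot(*(q[:,:2]-[.471,.236]).T); o=q[r>.042]
    from scipy.optimize import least_squares
    f=least_squares(lambda v:np.hypot(o[:,0]-v[0],o[:,1]-v[1])-v[2],[.471,.236,.052],loss='soft_l1',f_scale=.002).x; print(n,'rim',f.round(4),len(o))
    q=P[(d>0)&(z>.17)&(z<.21)]; q=q[np.hypot(*(q[:,:2]-[.437,.196]).T)<.03]; print(n,'handle',len(q),q.mean(0).round(4),q.min(0).round(4),q.max(0).round(4))
cv2.imwrite('pics/rect.png',np.hstack(crops))
```

```text
scene slot bbox mm x -3.0 13.0 y 25.0 -23.0 rect [60.8 78. ] [95.2 30.7] 85.4
scene slot bbox mm x -2.5 1.0 y -3.0 -20.5 rect [ 48. 103.] [34.  6.] 90.0
scene stop 43 [55.7 81.6] [ 77.  101.5] 0.1488
scene ptr 31 [58.3 10.5] [74.3 26.9] 0.1466
scene rim [0.4728 0.2347 0.0515] 332
scene handle 79 [0.4403 0.1944 0.1905] [0.4304 0.1882 0.1707] [0.4475 0.203  0.2085]
top slot bbox mm x -6.0 9.5 y 24.5 -21.5 rect [53.  76.5] [91. 30.] 90.0
top stop 50 [53.  83.8] [74.7 98. ] 0.1473
top ptr 30 [56.3 14.2] [71.6 25.4] 0.1449
top rim [0.4694 0.2353 0.0513] 615
top handle 56 [0.4346 0.1941 0.195 ] [0.4271 0.1895 0.1701] [0.4442 0.2055 0.2082]
```

View pics/rect.png

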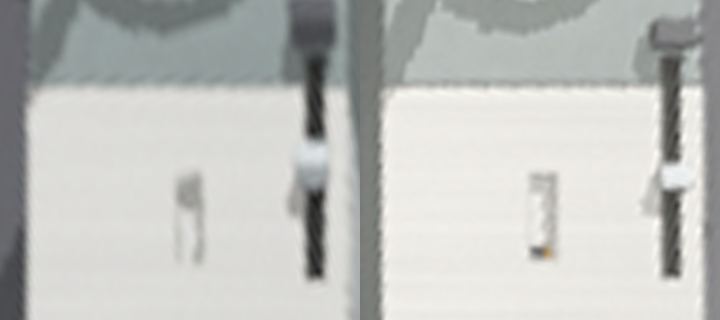

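The rectified views agree on the slot: it is within about 3 mm of the predicted position in both. The pointer is about 55–60 mm short of the stop, which leaves about 6.2–6.7 rad to wind. Measured heights all match the text: bar top 150, stand 50, plate 130 and handle top 205 mm. Now I plan the approach to the handle.

```bash
cat >> h.py <<'E'
def tool(dw):
    "world vectors (m) -> tool-axis mm, at the present orientation"
    R=cv2.Rodrigues(np.array(read_state()['orientation'],float))[0]; return np.round(np.atleast_2d(dw)@R*1000,1)
E
python3 - <<'E'
from h import *
s=read_state(); t=s['tool_pos']; R=cv2.Rodrigues(s['orientation'])[0]; print(R.round(4))
print(tool(np.array([.437,.196,.425])-t), tool(np.array([.437,.196,.354])-t))
E
```

```text
[[-9.394e-01  3.427e-01 -7.000e-04]
 [ 3.427e-01  9.394e-01 -1.500e-03]
 [ 1.000e-04 -1.700e-03 -1.000e+00]]
[[-343.4 -265.9  -20.8]] [[-343.4 -265.8   50.2]]
```

Request:
{"name": "servo_tool", "arguments": {"increments": [{"slide": [-40, -30, -20], "dr": [0, 0, 0], "jaw": 0.2}, {"slide": [-80, -60, -20], "dr": [0, 0, 0], "jaw": 0.2}, {"slide": [-118, -92, -20], "dr": [0, 0, 0], "jaw": 0.2}, {"slide": [-156, -122, -20], "dr": [0, 0, 0], "jaw": 0.2}, {"slide": [-194, -152, -20], "dr": [0, 0, 0], "jaw": 0.2}, {"slide": [-232, -182, -20], "dr": [0, 0, 0], "jaw": 0.2}, {"slide": [-268, -210, -20], "dr": [0, 0, 0], "jaw": 0.2}, {"slide": [-300, -235, -20], "dr": [0, 0, 0], "jaw": 0.2}, {"slide": [-325, -252, -20], "dr": [0, 0, 0], "jaw": 0.2}, {"slide": [-338, -262, -20], "dr": [0, 0, 0], "jaw": 0.2}, {"slide": [-343, -266, -20], "dr": [0, 0, 0], "jaw": 0.2}, {"slide": [-343, -266, -20], "dr": [0, 0, 0], "jaw": 0.2}, {"slide": [-343, -266, -20], "dr": [0, 0, 0], "jaw": 0.2}], "force": 25}}

```text
t: 1.4
tool_pos: [0.4363, 0.1968, 0.4245]
orientation: [-0.546, -3.093, -0.0]
force: [0.7, 0.6, -1.2]
opening: 0.0744
gripper_force: 0.0
```

Request:
{"name": "servo_tool", "arguments": {"increments": [{"slide": [0, 0, 20], "dr": [0, 0, 0], "jaw": 0.2}, {"slide": [0, 0, 40], "dr": [0, 0, 0], "jaw": 0.2}, {"slide": [0, 0, 60], "dr": [0, 0, 0], "jaw": 0.2}, {"slide": [0, 0, 70], "dr": [0, 0, 0], "jaw": 0.2}, {"slide": [0, 0, 70], "dr": [0, 0, 0], "jaw": 0.4}, {"slide": [0, 0, 70], "dr": [0, 0, 0], "jaw": 0.6}, {"slide": [0, 0, 70], "dr": [0, 0, 0], "jaw": 0.8}, {"slide": [0, 0, 70], "dr": [0, 0, 0], "jaw": 1}, {"slide": [0, 0, 70], "dr": [0, 0, 0], "jaw": 1}, {"slide": [0, 0, 70], "dr": [0, 0, 0], "jaw": 1}, {"slide": [0, 0, 70], "dr": [0, 0, 0], "jaw": 1}], "force": 25}}

```text
t: 2.5
tool_pos: [0.4367, 0.1962, 0.3549]
orientation: [0.547, 3.093, 0.0]
force: [1.5, 3.2, 0.9]
opening: 0.0229
gripper_force: 2.1
```

Request:
{"name": "servo_tool", "arguments": {"increments": [{"slide": [0, 0, 0], "dr": [0, 0, 0], "jaw": 1}, {"slide": [0, 0, 0], "dr": [0, 0, 0], "jaw": 1}, {"slide": [0, 0, 0], "dr": [0, 0, 0], "jaw": 1}]}}

```text
t: 2.8
tool_pos: [0.4371, 0.1971, 0.3551]
orientation: [0.546, 3.092, 0.005]
force: [5.2, 7.7, -3.2]
opening: 0.0171
gripper_force: 25.0
```

Run:
```python
from h import *
s=read_state(); t=s['tool_pos'];print(t,s['force'],s['opening'],s['gripper_force'])
a=np.array([.4711,.2355]); v=t[:2]-a; f=np.arctan2(v[1],v[0]); print(np.hypot(*v),f)
k=f-np.array([.08]+[.15*i-.05 for i in range(1,20)][1:]+[.15*19-.05])  # ramp
P=a+.052*np.c_[np.cos(k),np.sin(k)]; P=np.c_[P,np.full(20,t[2])]
print(k-f); print(np.round(tool(P-t)).tolist())
```

```text
[0.43713986 0.19705855 0.35507603] [ 5.21432029  7.7118381  -3.23557667] 0.017123057859503594 24.999112359364517
0.051293628576714406 -2.294378078265059
[-0.08 -0.25 -0.4  -0.55 -0.7  -0.85 -1.   -1.15 -1.3  -1.45 -1.6  -1.75
 -1.9  -2.05 -2.2  -2.35 -2.5  -2.65 -2.8  -2.8 ]
[[4.0, 1.0, -0.0], [12.0, 6.0, 0.0], [18.0, 11.0, 0.0], [23.0, 16.0, 0.0], [27.0, 23.0, 0.0], [30.0, 30.0, 0.0], [32.0, 38.0, 0.0], [33.0, 45.0, 0.0], [33.0, 53.0, 0.0], [32.0, 61.0, 0.0], [29.0, 68.0, 0.0], [26.0, 75.0, 0.0], [21.0, 81.0, 0.0], [15.0, 87.0, 0.0], [9.0, 92.0, 0.0], [2.0, 95.0, 0.0], [-5.0, 98.0, 0.0], [-13.0, 99.0, 0.0], [-20.0, 100.0, 0.0], [-20.0, 100.0, 0.0]]
```

Request:
{"name": "servo_tool", "arguments": {"increments": [{"slide": [4, 1, 0], "dr": [0, 0, 0], "jaw": 1}, {"slide": [12, 6, 0], "dr": [0, 0, 0], "jaw": 1}, {"slide": [18, 11, 0], "dr": [0, 0, 0], "jaw": 1}, {"slide": [23, 16, 0], "dr": [0, 0, 0], "jaw": 1}, {"slide": [27, 23, 0], "dr": [0, 0, 0], "jaw": 1}, {"slide": [30, 30, 0], "dr": [0, 0, 0], "jaw": 1}, {"slide": [32, 38, 0], "dr": [0, 0, 0], "jaw": 1}, {"slide": [33, 45, 0], "dr": [0, 0, 0], "jaw": 1}, {"slide": [33, 53, 0], "dr": [0, 0, 0], "jaw": 1}, {"slide": [33, 53, 0], "dr": [0, 0, 0], "jaw": 1}]}}

```text
t: 3.8
tool_pos: [0.4228, 0.2591, 0.355]
orientation: [-0.544, -3.09, -0.002]
force: [-7.8, 5.5, 6.9]
opening: 0.017
gripper_force: 25.0
```

```bash
cat > wind.py <<'E'
from h import *; import sys
s=read_state(); t=s['tool_pos']
a=np.array(eval(sys.argv[1])); v=t[:2]-a; f=np.arctan2(v[1],v[0]); print(t,s['force'],np.hypot(*v),f)
k=f-np.array(eval(sys.argv[2])); P=a+.052*np.c_[np.cos(k),np.sin(k)]; P=np.c_[P,np.full(len(k),.355)]
print(k); print(np.round(tool(P-t)).tolist())
E
python3 wind.py '[.47,.2374]' '[.08]+[.08+.15*i for i in range(1,19)]'
```

```text
[0.42280776 0.25906721 0.35497921] [-7.78384461  5.51815158  6.92837136] 0.05192856589169367 2.7111750127269474
[ 2.63117501  2.48117501  2.33117501  2.18117501  2.03117501  1.88117501
  1.73117501  1.58117501  1.43117501  1.28117501  1.13117501  0.98117501
  0.83117501  0.68117501  0.53117501  0.38117501  0.23117501  0.08117501
 -0.06882499]
[[-0.0, 4.0, -0.0], [-2.0, 12.0, -0.0], [-5.0, 19.0, -0.0], [-9.0, 26.0, -0.0], [-14.0, 32.0, -0.0], [-20.0, 37.0, -0.0], [-26.0, 41.0, -0.0], [-34.0, 44.0, -0.0], [-41.0, 47.0, -0.0], [-49.0, 48.0, -0.0], [-56.0, 48.0, -0.0], [-64.0, 46.0, -0.0], [-72.0, 44.0, -0.0], [-78.0, 40.0, -0.0], [-85.0, 36.0, -0.0], [-90.0, 30.0, -0.0], [-95.0, 24.0, -0.0], [-99.0, 17.0, -0.0], [-102.0, 10.0, -0.0]]
```

Request:
{"name": "servo_tool", "arguments": {"increments": [{"slide": [0, 4, 0], "dr": [0, 0, 0], "jaw": 1}, {"slide": [-2, 12, 0], "dr": [0, 0, 0], "jaw": 1}, {"slide": [-5, 19, 0], "dr": [0, 0, 0], "jaw": 1}, {"slide": [-9, 26, 0], "dr": [0, 0, 0], "jaw": 1}, {"slide": [-14, 32, 0], "dr": [0, 0, 0], "jaw": 1}, {"slide": [-20, 37, 0], "dr": [0, 0, 0], "jaw": 1}, {"slide": [-26, 41, 0], "dr": [0, 0, 0], "jaw": 1}, {"slide": [-34, 44, 0], "dr": [0, 0, 0], "jaw": 1}, {"slide": [-41, 47, 0], "dr": [0, 0, 0], "jaw": 1}, {"slide": [-49, 48, 0], "dr": [0, 0, 0], "jaw": 1}, {"slide": [-56, 48, 0], "dr": [0, 0, 0], "jaw": 1}, {"slide": [-64, 46, 0], "dr": [0, 0, 0], "jaw": 1}, {"slide": [-72, 44, 0], "dr": [0, 0, 0], "jaw": 1}, {"slide": [-78, 40, 0], "dr": [0, 0, 0], "jaw": 1}, {"slide": [-85, 36, 0], "dr": [0, 0, 0], "jaw": 1}, {"slide": [-90, 30, 0], "dr": [0, 0, 0], "jaw": 1}, {"slide": [-95, 24, 0], "dr": [0, 0, 0], "jaw": 1}, {"slide": [-99, 17, 0], "dr": [0, 0, 0], "jaw": 1}, {"slide": [-99, 17, 0], "dr": [0, 0, 0], "jaw": 1}]}}

```text
t: 5.7
tool_pos: [0.5222, 0.2382, 0.355]
orientation: [-0.547, -3.091, 0.002]
force: [-7.6, -2.6, 8.7]
opening: 0.0168
gripper_force: 25.0
```

```bash
python3 wind.py '[.47,.2374]' '[.08]+[.08+.15*i for i in range(1,14)]'
```

```text
[0.52222478 0.23823272 0.35495908] [-7.64758605 -2.62740206  8.65313746] 0.052231418893223296 0.015943490666470918
[-0.06405651 -0.21405651 -0.36405651 -0.51405651 -0.66405651 -0.81405651
 -0.96405651 -1.11405651 -1.26405651 -1.41405651 -1.56405651 -1.71405651
 -1.86405651 -2.01405651]
[[-1.0, -4.0, -0.0], [-3.0, -12.0, -0.0], [-3.0, -19.0, -0.0], [-2.0, -27.0, 0.0], [-1.0, -35.0, 0.0], [2.0, -42.0, 0.0], [6.0, -49.0, 0.0], [11.0, -55.0, 0.0], [17.0, -60.0, 0.0], [24.0, -64.0, 0.0], [31.0, -67.0, 0.0], [38.0, -70.0, 0.0], [46.0, -71.0, 0.0], [54.0, -70.0, 0.0]]
```

Request:
{"name": "servo_tool", "arguments": {"increments": [{"slide": [-1, -4, 0], "dr": [0, 0, 0], "jaw": 1}, {"slide": [-3, -12, 0], "dr": [0, 0, 0], "jaw": 1}, {"slide": [-3, -19, 0], "dr": [0, 0, 0], "jaw": 1}, {"slide": [-2, -27, 0], "dr": [0, 0, 0], "jaw": 1}, {"slide": [-1, -35, 0], "dr": [0, 0, 0], "jaw": 1}, {"slide": [2, -42, 0], "dr": [0, 0, 0], "jaw": 1}, {"slide": [6, -49, 0], "dr": [0, 0, 0], "jaw": 1}, {"slide": [11, -55, 0], "dr": [0, 0, 0], "jaw": 1}, {"slide": [17, -60, 0], "dr": [0, 0, 0], "jaw": 1}, {"slide": [24, -64, 0], "dr": [0, 0, 0], "jaw": 1}, {"slide": [31, -67, 0], "dr": [0, 0, 0], "jaw": 1}, {"slide": [38, -70, 0], "dr": [0, 0, 0], "jaw": 1}, {"slide": [38, -70, 0], "dr": [0, 0, 0], "jaw": 1}]}}

```text
t: 7.0
tool_pos: [0.4623, 0.1869, 0.355]
orientation: [0.546, 3.094, 0.002]
force: [-1.3, 6.5, 2.8]
opening: 0.0166
gripper_force: 25.0
```

```bash
python3 wind.py '[.47,.2374]' '[.06]+[.06+.07*i for i in range(1,15)]'
cat > ptr.py <<'E'
from h import *
th=np.radians(14.4); ex=np.array([np.cos(th),np.sin(th)]); ey=np.array([-np.sin(th),np.cos(th)]); s0=np.array([.5137,.0668])
for n in('scene','top'):
    p,d,c=grab(n)
    g=np.array([[s0+ex*x/1000+ey*y/1000 for x in np.arange(-90,90,.5)] for y in np.arange(130,-50,-.5)])
    pts=np.concatenate([g.reshape(-1,2),np.full((g.shape[0]*g.shape[1],1),.13)],1)
    uv=proj(pts,c).astype(np.float32).reshape(*g.shape[:2],2); im=cv2.remap(p,uv[...,0],uv[...,1],cv2.INTER_CUBIC)[...,::-1]
    out=im if n=='scene' else np.hstack([out,im])
    P=cloud(d,c); q=P[(d>0)&(P[...,2]>.1365)&(P[...,2]<.15)]; u=(q[:,:2]-s0)@np.array([ex,ey]).T*1000
    u=u[(u[:,0]>45)&(u[:,0]<85)&(u[:,1]<110)&(u[:,1]>-30)]; print(n,np.sort(np.round(u[:,1]))[::2])
import sys; cv2.imwrite(sys.argv[1],out)
E
python3 ptr.py pics/ptr1.png
```

```text
[0.46227959 0.18688894 0.35495736] [-1.27592608  6.49592464  2.75562273] 0.05109767442338508 -1.7224683251142088
[-1.78246833 -1.85246833 -1.92246833 -1.99246833 -2.06246833 -2.13246833
 -2.20246833 -2.27246833 -2.34246833 -2.41246833 -2.48246833 -2.55246833
 -2.62246833 -2.69246833 -2.76246833]
[[3.0, -1.0, -0.0], [6.0, -2.0, -0.0], [10.0, -2.0, -0.0], [14.0, -2.0, -0.0], [17.0, -1.0, -0.0], [21.0, -1.0, -0.0], [24.0, 0.0, -0.0], [28.0, 1.0, -0.0], [31.0, 3.0, -0.0], [35.0, 4.0, -0.0], [38.0, 6.0, -0.0], [41.0, 8.0, -0.0], [44.0, 10.0, -0.0], [46.0, 13.0, -0.0], [49.0, 16.0, -0.0]]
scene [62. 63. 65. 65. 66. 67. 68. 69. 70. 71. 72. 73. 74. 76. 80. 84. 84. 85.
 86. 86. 86. 87. 87. 87. 88. 89. 89. 90. 90. 91. 92. 94. 95. 95. 95. 97.
 98.]
top [65. 65. 65. 66. 67. 68. 68. 69. 70. 71. 71. 73. 73. 74. 75. 76. 76. 84.
 84. 85. 86. 86. 87. 87. 89. 89. 89. 90. 90. 91. 91. 92. 93. 93. 93. 94.
 95. 96. 96. 96. 97.]
```

View pics/ptr1.png

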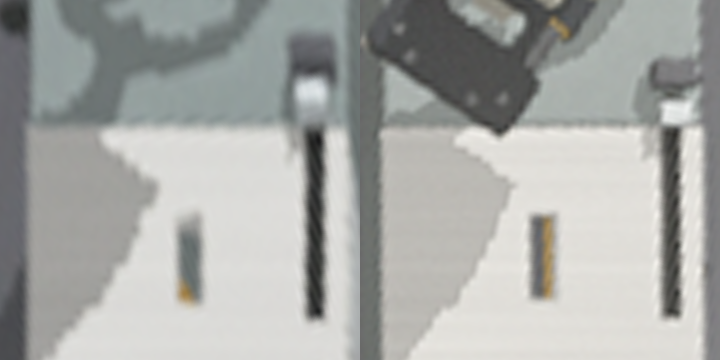

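The pointer at (312,95) / (677,110) is about 7–8 mm short of the stop, which is about 0.85 rad, and the slot is now clear. I wind on gently.

Request:
{"name": "servo_tool", "arguments": {"increments": [{"slide": [3, -1, 0], "dr": [0, 0, 0], "jaw": 1}, {"slide": [10, -2, 0], "dr": [0, 0, 0], "jaw": 1}, {"slide": [14, -2, 0], "dr": [0, 0, 0], "jaw": 1}, {"slide": [17, -1, 0], "dr": [0, 0, 0], "jaw": 1}, {"slide": [21, -1, 0], "dr": [0, 0, 0], "jaw": 1}, {"slide": [24, 0, 0], "dr": [0, 0, 0], "jaw": 1}, {"slide": [28, 1, 0], "dr": [0, 0, 0], "jaw": 1}, {"slide": [31, 3, 0], "dr": [0, 0, 0], "jaw": 1}, {"slide": [35, 4, 0], "dr": [0, 0, 0], "jaw": 1}, {"slide": [35, 4, 0], "dr": [0, 0, 0], "jaw": 1}]}}

```text
t: 8.1
tool_pos: [0.4316, 0.2026, 0.355]
orientation: [0.546, 3.092, 0.002]
force: [4.1, 4.6, 0.7]
opening: 0.0169
gripper_force: 25.0
```

```bash
python3 wind.py '[.47,.2374]' '[.06*i for i in range(1,8)]'
```

```text
[0.43157485 0.20257051 0.35501814] [4.08943138 4.57775933 0.70436488] 0.05186121403840979 -2.405239637250195
[-2.46523964 -2.52523964 -2.58523964 -2.64523964 -2.70523964 -2.76523964
 -2.82523964]
[[3.0, 1.0, 0.0], [5.0, 3.0, 0.0], [8.0, 5.0, 0.0], [10.0, 7.0, 0.0], [13.0, 9.0, 0.0], [15.0, 11.0, 0.0], [17.0, 14.0, 0.0]]
```

Request:
{"name": "servo_tool", "arguments": {"increments": [{"slide": [3, 1, 0], "dr": [0, 0, 0], "jaw": 1}, {"slide": [5, 3, 0], "dr": [0, 0, 0], "jaw": 1}, {"slide": [8, 5, 0], "dr": [0, 0, 0], "jaw": 1}, {"slide": [8, 5, 0], "dr": [0, 0, 0], "jaw": 1}]}}

```text
t: 8.5
tool_pos: [0.4261, 0.2094, 0.355]
orientation: [0.547, 3.091, -0.001]
force: [6.6, -0.2, 0.8]
opening: 0.0172
gripper_force: 25.0
```

```bash
python3 wind.py '[.47,.2374]' '[.06*i for i in range(1,8)]'
```

```text
[0.42611879 0.20943862 0.3550152 ] [ 6.64538364 -0.17558547  0.79802536] 0.05203267656263189 -2.574263962807711
[-2.63426396 -2.69426396 -2.75426396 -2.81426396 -2.87426396 -2.93426396
 -2.99426396]
[[2.0, 2.0, 0.0], [5.0, 4.0, 0.0], [7.0, 6.0, -0.0], [9.0, 9.0, -0.0], [11.0, 11.0, -0.0], [12.0, 14.0, -0.0], [14.0, 16.0, -0.0]]
```

Request:
{"name": "servo_tool", "arguments": {"increments": [{"slide": [2, 2, 0], "dr": [0, 0, 0], "jaw": 1}, {"slide": [5, 4, 0], "dr": [0, 0, 0], "jaw": 1}, {"slide": [7, 6, 0], "dr": [0, 0, 0], "jaw": 1}, {"slide": [7, 6, 0], "dr": [0, 0, 0], "jaw": 1}]}}

```text
t: 8.9
tool_pos: [0.4217, 0.214, 0.3549]
orientation: [0.551, 3.09, -0.017]
force: [1.4, -27.8, 9.7]
opening: 0.0165
gripper_force: 24.9
```

```bash
python3 wind.py '[.47,.2374]' '[.06*i for i in range(1,8)]'; python3 ptr.py pics/ptr2.png
```

```text
[0.42173002 0.21398613 0.35485648] [  1.44928735 -27.8072064    9.68941612] 0.05364886306168851 -2.6899678544641477
[-2.74996785 -2.80996785 -2.86996785 -2.92996785 -2.98996785 -3.04996785
 -3.10996785]
[[1.0, 3.0, -0.0], [3.0, 6.0, -0.0], [5.0, 8.0, -0.0], [7.0, 11.0, -0.0], [8.0, 14.0, -0.0], [10.0, 16.0, -0.0], [11.0, 19.0, -0.0]]
scene [70. 71. 72. 73. 73. 74. 75. 76. 77. 79. 80. 81. 81. 83. 83. 85. 86. 86.
 88. 88. 89. 89. 90. 91. 92. 93. 95. 95. 95. 96. 98.]
top [72. 72. 73. 74. 74. 75. 76. 77. 78. 79. 79. 80. 81. 81. 82. 83. 84. 84.
 85. 86. 86. 86. 87. 88. 89. 89. 90. 90. 91. 91. 91. 92. 92. 93. 94. 94.
 95. 96. 96. 97. 97.]
```

Tangential force has risen to about 28 N and the gap in the depth data has closed: the shutter is at its stop. I release and lift.

Request:
{"name": "servo_tool", "arguments": {"increments": [{"slide": [0, 0, 0], "dr": [0, 0, 0], "jaw": 0.8}, {"slide": [0, 0, 0], "dr": [0, 0, 0], "jaw": 0.6}, {"slide": [0, 0, 0], "dr": [0, 0, 0], "jaw": 0.3}, {"slide": [0, 0, 0], "dr": [0, 0, 0], "jaw": 0.3}, {"slide": [0, 0, 0], "dr": [0, 0, 0], "jaw": 0.3}, {"slide": [0, 0, -15], "dr": [0, 0, 0], "jaw": 0.3}, {"slide": [0, 0, -40], "dr": [0, 0, 0], "jaw": 0.3}, {"slide": [0, 0, -80], "dr": [0, 0, 0], "jaw": 0.3}, {"slide": [0, 0, -85], "dr": [0, 0, 0], "jaw": 0.3}]}}

```text
t: 9.9
tool_pos: [0.4219, 0.2183, 0.4463]
orientation: [0.545, 3.087, 0.007]
force: [0.2, -0.3, 0.4]
opening: 0.0652
gripper_force: 0.0
```

Run:
```python
from h import *
s=read_state(); t=s['tool_pos']; print(t,s['orientation'],s['force'],s['opening'])
R=cv2.Rodrigues(s['orientation'])[0]; print(np.degrees(np.arctan2(R[1,1],R[0,1])))
print(tool(np.array([.4367,-.2195,.44])-t))
```

```text
[0.42188535 0.21828243 0.44630268] [0.54496101 3.08650387 0.00694417] [ 0.16984637 -0.33007885  0.36697116] 0.06520388539840788
69.97486381159331
[[-163.8 -406.3    5.1]]
```

Request:
{"name": "servo_tool", "arguments": {"increments": [{"slide": [-8, -20, 0], "dr": [0, 0, 0.05], "jaw": 0.4}, {"slide": [-22, -55, 0], "dr": [0, 0, 0.12], "jaw": 0.4}, {"slide": [-37, -93, 0], "dr": [0, 0, 0.2], "jaw": 0.4}, {"slide": [-53, -132, 0], "dr": [0, 0, 0.28], "jaw": 0.4}, {"slide": [-69, -171, 0], "dr": [0, 0, 0.36], "jaw": 0.4}, {"slide": [-85, -210, 0], "dr": [0, 0, 0.44], "jaw": 0.4}, {"slide": [-101, -250, 0], "dr": [0, 0, 0.52], "jaw": 0.4}, {"slide": [-117, -290, 0], "dr": [0, 0, 0.6], "jaw": 0.4}, {"slide": [-132, -328, 0], "dr": [0, 0, 0.67], "jaw": 0.4}, {"slide": [-146, -362, 0], "dr": [0, 0, 0.72], "jaw": 0.4}, {"slide": [-157, -390, 0], "dr": [0, 0, 0.745], "jaw": 0.4}, {"slide": [-164, -406, 0], "dr": [0, 0, 0.745], "jaw": 0.4}, {"slide": [-164, -406, 0], "dr": [0, 0, 0.745], "jaw": 0.4}, {"slide": [-164, -406, 0], "dr": [0, 0, 0.745], "jaw": 0.4}]}}

```text
t: 11.3
tool_pos: [0.4362, -0.2193, 0.4398]
orientation: [-1.634, -2.682, -0.001]
force: [-0.9, 0.4, -0.7]
opening: 0.0554
gripper_force: 0.0
```

```bash
python3 - <<'E'
from h import *
s=read_state(); t=s['tool_pos']; print(t,s['opening'])
R=cv2.Rodrigues(s['orientation'])[0]; print(R.round(4),np.degrees(np.arctan2(R[1,1],R[0,1])))
print(tool(np.array([.4367,-.2195,.302])-t))
E
python3 ptr.py pics/ptr3.png
```

```text
[ 0.43617268 -0.21928593  0.439799  ] 0.05544351510796015
[[-4.585e-01  8.887e-01 -2.000e-04]
 [ 8.887e-01  4.585e-01  7.000e-04]
 [ 7.000e-04  2.000e-04 -1.000e+00]] 27.29181733954877
[[ -0.5   0.3 137.8]]
scene [ 6. 71. 73. 74. 74. 74. 75. 76. 76. 76. 78. 80. 82. 83. 83. 83. 84. 86.
 86. 86. 87. 88. 89. 91. 92. 92. 93. 93. 94. 95. 97. 99.]
top [72. 72. 73. 74. 74. 75. 76. 77. 78. 79. 80. 80. 81. 81. 82. 83. 84. 84.
 85. 85. 86. 87. 87. 88. 88. 88. 89. 90. 91. 91. 92. 92. 92. 93. 94. 94.
 95. 96. 96. 97. 97.]
```

View pics/ptr3.png

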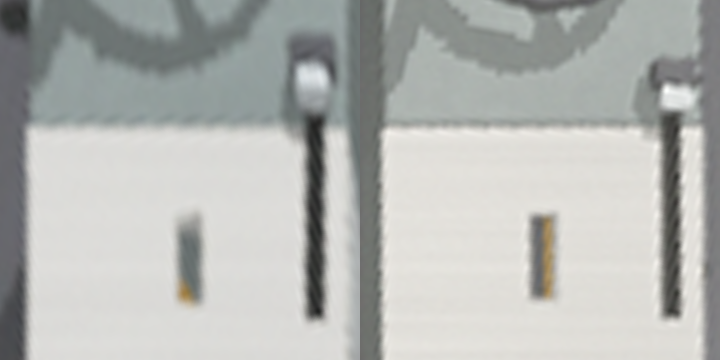

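The pointer at (675,95) now touches the stop block and the slot is fully clear. I descend onto the bar and grip across its thickness.

Request:
{"name": "servo_tool", "arguments": {"increments": [{"slide": [0, 0, 25], "dr": [0, 0, 0], "jaw": 0.4}, {"slide": [0, 0, 60], "dr": [0, 0, 0], "jaw": 0.4}, {"slide": [0, 0, 95], "dr": [0, 0, 0], "jaw": 0.4}, {"slide": [0, 0, 120], "dr": [0, 0, 0], "jaw": 0.4}, {"slide": [0, 0, 134], "dr": [0, 0, 0], "jaw": 0.4}, {"slide": [0, 0, 138], "dr": [0, 0, 0], "jaw": 0.5}, {"slide": [0, 0, 138], "dr": [0, 0, 0], "jaw": 0.7}, {"slide": [0, 0, 138], "dr": [0, 0, 0], "jaw": 1}, {"slide": [0, 0, 138], "dr": [0, 0, 0], "jaw": 1}, {"slide": [0, 0, 138], "dr": [0, 0, 0], "jaw": 1}, {"slide": [0, 0, 138], "dr": [0, 0, 0], "jaw": 1}, {"slide": [0, 0, 138], "dr": [0, 0, 0], "jaw": 1}, {"slide": [0, 0, 138], "dr": [0, 0, 0], "jaw": 1}, {"slide": [0, 0, 138], "dr": [0, 0, 0], "jaw": 1}], "force": 50}}

```text
t: 12.8
tool_pos: [0.4364, -0.2198, 0.3023]
orientation: [1.635, 2.682, 0.0]
force: [0.8, 1.1, 4.6]
opening: 0.0095
gripper_force: 50.0
```

Request:
{"name": "servo_tool", "arguments": {"increments": [{"slide": [0, 0, -8], "dr": [0, 0, 0], "jaw": 1}, {"slide": [0, 0, -25], "dr": [0, 0, 0], "jaw": 1}, {"slide": [0, 0, -50], "dr": [0, 0, 0], "jaw": 1}, {"slide": [0, 0, -80], "dr": [0, 0, 0], "jaw": 1}, {"slide": [0, 0, -110], "dr": [0, 0, 0], "jaw": 1}, {"slide": [0, 0, -140], "dr": [0, 0, 0], "jaw": 1}, {"slide": [0, 0, -158], "dr": [0, 0, 0], "jaw": 1}, {"slide": [0, 0, -162], "dr": [0, 0, 0], "jaw": 1}, {"slide": [0, 0, -162], "dr": [0, 0, 0], "jaw": 1}]}}

```text
t: 13.7
tool_pos: [0.436, -0.2198, 0.4636]
orientation: [-1.635, -2.682, 0.0]
force: [-0.0, 0.2, -3.8]
opening: 0.0094
gripper_force: 50.0
```

Run:
```python
from h import *
s=read_state(); t=s['tool_pos']; print(t,s['opening'],s['force'],s['gripper_force'])
print(tool(np.array([.5155,.068,.464])-t))
```

```text
[ 0.43595983 -0.21978992  0.46361035] 0.0093580109878679 [-0.029146    0.18188242 -3.83095426] 49.99123513698578
[[219.4 202.5  -0.4]]
```

Request:
{"name": "servo_tool", "arguments": {"increments": [{"slide": [10, 9, 0], "dr": [0, 0, 0.02], "jaw": 1}, {"slide": [30, 28, 0], "dr": [0, 0, 0.05], "jaw": 1}, {"slide": [55, 51, 0], "dr": [0, 0, 0.08], "jaw": 1}, {"slide": [82, 76, 0], "dr": [0, 0, 0.11], "jaw": 1}, {"slide": [109, 101, 0], "dr": [0, 0, 0.14], "jaw": 1}, {"slide": [136, 126, 0], "dr": [0, 0, 0.17], "jaw": 1}, {"slide": [163, 151, 0], "dr": [0, 0, 0.2], "jaw": 1}, {"slide": [188, 174, 0], "dr": [0, 0, 0.225], "jaw": 1}, {"slide": [206, 190, 0], "dr": [0, 0, 0.225], "jaw": 1}, {"slide": [216, 199, 0], "dr": [0, 0, 0.225], "jaw": 1}, {"slide": [219.5, 202.5, 0], "dr": [0, 0, 0.225], "jaw": 1}, {"slide": [219.5, 202.5, 0], "dr": [0, 0, 0.225], "jaw": 1}, {"slide": [219.5, 202.5, 0], "dr": [0, 0, 0.225], "jaw": 1}]}}

```text
t: 15.0
tool_pos: [0.5154, 0.0672, 0.4633]
orientation: [-1.927, -2.481, 0.001]
force: [0.5, 1.2, -4.0]
opening: 0.0092
gripper_force: 50.0
```

```bash
cp top.pkl top_slot.pkl; cp scene.pkl scene_slot.pkl
python3 - <<'E'
from h import *
s=read_state(); t=s['tool_pos']; R=cv2.Rodrigues(s['orientation'])[0]
print(t,s['force'],np.degrees(np.arctan2(R[1,1],R[0,1])),R[:,2].round(4))
o=[]
for n in('scene','top'):
    p,d,c=grab(n); P=cloud(d,c)
    q=P[(d>0)&(P[...,2]>.165)&(P[...,2]<.29)]; q=q[np.hypot(*(q[:,:2]-t[:2]).T)<.05]
    print(n,len(q),q.mean(0).round(4),q.min(0).round(4),q.max(0).round(4))
    u,v=proj([[*t[:2],.2]],c)[0]; u0=int(max(u-50,0)); v0=int(v-60)
    o.append(cv2.resize(p[v0:v0+120,u0:u0+100,::-1],(400,480),interpolation=cv2.INTER_CUBIC)); print(u0,v0)
cv2.imwrite('pics/hang.png',np.hstack(o))
E
```

```text
[0.51537815 0.06722115 0.46333713] [ 0.48694606  1.2344585  -3.97792258] 14.335846560441883 [-8.e-04 -5.e-04 -1.e+00]
scene 296 [0.5195 0.0566 0.2368] [0.4998 0.0444 0.1672] [0.5345 0.0877 0.2896]
212 79
top 21 [0.5129 0.0518 0.1996] [0.5086 0.0458 0.1789] [0.5207 0.0658 0.2241]
148 143
```

View pics/hang.png

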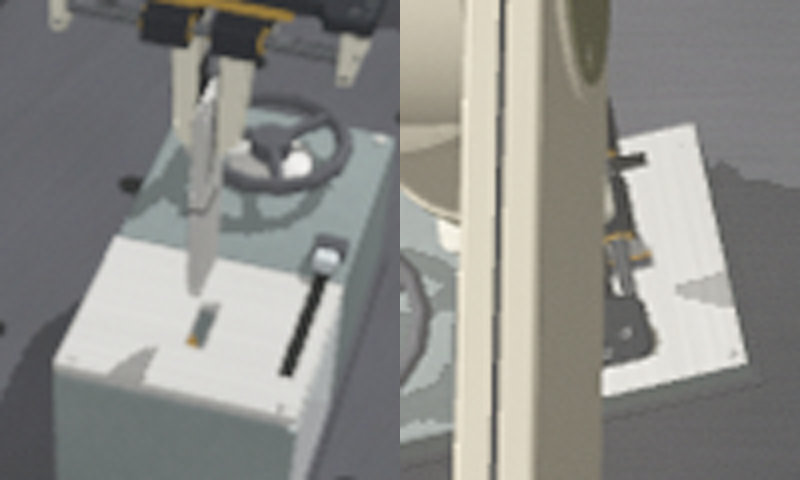

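Scene view: the bar hangs upright with its foot at about (200,293), just over the slot at (203,325). The top view is blocked by the arm, so I compare foot and slot in the scene view, each rectified at its own height.

Run:
```python
from h import *
th=np.radians(14.4); ex=np.array([np.cos(th),np.sin(th)]); ey=np.array([-np.sin(th),np.cos(th)]); s0=np.array([.5154,.0672])
o=[]
for f,z in(('scene',.1713),('scene',.13),('scene_slot',.13),('top_slot',.13)):
    p,d,c=load(f)
    g=np.array([[s0+ex*x/1000+ey*y/1000 for x in np.arange(-25,25,.25)] for y in np.arange(45,-45,-.25)])
    pts=np.concatenate([g.reshape(-1,2),np.full((g.shape[0]*g.shape[1],1),z)],1)
    uv=proj(pts,c).astype(np.float32).reshape(*g.shape[:2],2); im=cv2.remap(p,uv[...,0],uv[...,1],cv2.INTER_LINEAR)[...,::-1].copy()
    if f!='scene' or z==.13:
        gr=im.mean(-1); 
        row=gr[150:200].mean(0); col=gr[:,85:125].mean(1)   # profiles through slot
        for nm,pr,a in(('x',row,lambda i:-25+i*.25),('y',col,lambda i:45-i*.25)):
            h=(pr.max()+pr.min())/2; i=np.where(pr<h)[0]; print(f,nm,a(i[0]),a(i[-1]),'mid',(a(i[0])+a(i[-1]))/2)
    for v in range(0,360,40): cv2.line(im,(0,v+20),(4,v+20),(0,0,255),1)
    cv2.line(im,(100,0),(100,6),(0,0,255),1); o.append(im)
cv2.imwrite('pics/foot.png',np.hstack(o))
```

```text
scene x -2.75 8.75 mid 3.0
scene y 19.0 -20.5 mid -0.75
scene_slot x -2.75 8.75 mid 3.0
scene_slot y 19.0 -20.5 mid -0.75
top_slot x -6.5 4.75 mid -0.875
top_slot y 22.75 -19.0 mid 1.875
```

View pics/foot.png

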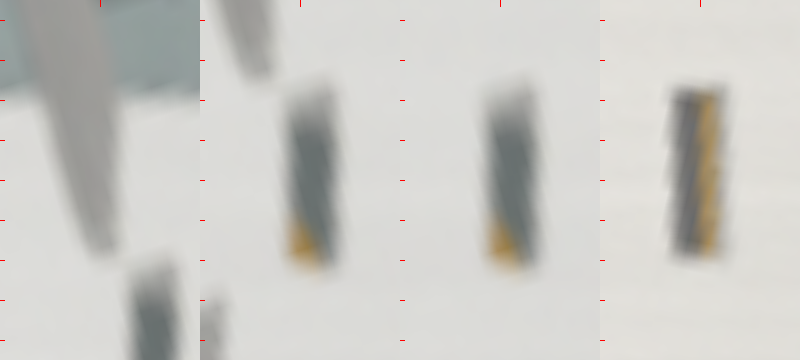

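Request:
{"name": "servo_tool", "arguments": {"increments": [{"slide": [1.8, 0.8, 4], "dr": [0, 0, 0], "jaw": 1}, {"slide": [1.8, 0.8, 14], "dr": [0, 0, 0], "jaw": 1}, {"slide": [1.8, 0.8, 26], "dr": [0, 0, 0], "jaw": 1}, {"slide": [1.8, 0.8, 33], "dr": [0, 0, 0], "jaw": 1}, {"slide": [1.8, 0.8, 36], "dr": [0, 0, 0], "jaw": 1}, {"slide": [1.8, 0.8, 38], "dr": [0, 0, 0], "jaw": 1}, {"slide": [1.8, 0.8, 40], "dr": [0, 0, 0], "jaw": 1}, {"slide": [1.8, 0.8, 41.5], "dr": [0, 0, 0], "jaw": 1}, {"slide": [1.8, 0.8, 43], "dr": [0, 0, 0], "jaw": 1}, {"slide": [1.8, 0.8, 43], "dr": [0, 0, 0], "jaw": 1}]}}

```text
t: 16.1
tool_pos: [0.5158, 0.0701, 0.4207]
orientation: [-1.926, -2.482, -0.0]
force: [0.0, 0.3, -3.9]
opening: 0.01
gripper_force: 50.0
```

Request:
{"name": "servo_tool", "arguments": {"increments": [{"slide": [0, 0, 1], "dr": [0, 0, 0], "jaw": 1}, {"slide": [0, 0, 2], "dr": [0, 0, 0], "jaw": 1}, {"slide": [0, 0, 3], "dr": [0, 0, 0], "jaw": 1}, {"slide": [0, 0, 4], "dr": [0, 0, 0], "jaw": 1}, {"slide": [0, 0, 4], "dr": [0, 0, 0], "jaw": 1}]}}

```text
t: 16.6
tool_pos: [0.5158, 0.0701, 0.4165]
orientation: [-1.926, -2.482, 0.0]
force: [-0.1, 0.4, -4.6]
opening: 0.0094
gripper_force: 50.0
```

Still free, with the foot about 5 mm below the mouth.

Request:
{"name": "servo_tool", "arguments": {"increments": [{"slide": [0, 0, 1], "dr": [0, 0, 0], "jaw": 1}, {"slide": [0, 0, 2], "dr": [0, 0, 0], "jaw": 1}, {"slide": [0, 0, 3], "dr": [0, 0, 0], "jaw": 1}, {"slide": [0, 0, 4], "dr": [0, 0, 0], "jaw": 1}, {"slide": [0, 0, 5], "dr": [0, 0, 0], "jaw": 1}, {"slide": [0, 0, 5], "dr": [0, 0, 0], "jaw": 1}]}}

```text
t: 17.2
tool_pos: [0.5158, 0.0701, 0.4115]
orientation: [-1.926, -2.482, 0.0]
force: [0.3, -0.8, -3.2]
opening: 0.0096
gripper_force: 50.0
```

Request:
{"name": "servo_tool", "arguments": {"increments": [{"slide": [0, 0, 2], "dr": [0, 0, 0], "jaw": 1}, {"slide": [0, 0, 4], "dr": [0, 0, 0], "jaw": 1}, {"slide": [0, 0, 6], "dr": [0, 0, 0], "jaw": 1}, {"slide": [0, 0, 8], "dr": [0, 0, 0], "jaw": 1}, {"slide": [0, 0, 10], "dr": [0, 0, 0], "jaw": 1}, {"slide": [0, 0, 12], "dr": [0, 0, 0], "jaw": 1}, {"slide": [0, 0, 14], "dr": [0, 0, 0], "jaw": 1}, {"slide": [0, 0, 14], "dr": [0, 0, 0], "jaw": 1}]}}

```text
t: 18.0
tool_pos: [0.5157, 0.0701, 0.3973]
orientation: [-1.926, -2.482, 0.001]
force: [-0.4, -0.2, -3.3]
opening: 0.01
gripper_force: 50.0
```

Request:
{"name": "servo_tool", "arguments": {"increments": [{"slide": [0, 0, 3], "dr": [0, 0, 0], "jaw": 1}, {"slide": [0, 0, 6], "dr": [0, 0, 0], "jaw": 1}, {"slide": [0, 0, 9], "dr": [0, 0, 0], "jaw": 1}, {"slide": [0, 0, 12], "dr": [0, 0, 0], "jaw": 1}, {"slide": [0, 0, 16], "dr": [0, 0, 0], "jaw": 1}, {"slide": [0, 0, 20], "dr": [0, 0, 0], "jaw": 1}, {"slide": [0, 0, 24], "dr": [0, 0, 0], "jaw": 1}, {"slide": [0, 0, 28], "dr": [0, 0, 0], "jaw": 1}, {"slide": [0, 0, 32], "dr": [0, 0, 0], "jaw": 1}, {"slide": [0, 0, 36], "dr": [0, 0, 0], "jaw": 1}, {"slide": [0, 0, 40], "dr": [0, 0, 0], "jaw": 1}, {"slide": [0, 0, 43], "dr": [0, 0, 0], "jaw": 1}, {"slide": [0, 0, 45], "dr": [0, 0, 0], "jaw": 1}, {"slide": [0, 0, 45], "dr": [0, 0, 0], "jaw": 1}, {"slide": [0, 0, 45], "dr": [0, 0, 0], "jaw": 1}]}}

```text
t: 19.5
tool_pos: [0.5158, 0.0701, 0.3528]
orientation: [1.926, 2.482, 0.0]
force: [0.3, 0.8, -3.6]
opening: 0.0096
gripper_force: 50.0
```

Run:
```python
from h import *
s=read_state(); t=s['tool_pos']; print(t,s['force'],s['gripper_force'],s['wrist_torque'])
p,d,c=grab('scene'); u,v=proj([[*t[:2],.16]],c)[0]; u0=int(u-50); v0=int(v-50)
cv2.imwrite('pics/end.png',cv2.resize(p[v0:v0+100,u0:u0+100,::-1],(600,600),interpolation=cv2.INTER_CUBIC))
```

```text
[0.51584863 0.07007767 0.35284654] [ 0.29463833  0.78702802 -3.55932027] 49.99123692512512 [-0.0214366   0.13540477 -0.02303745]
```

View pics/end.png

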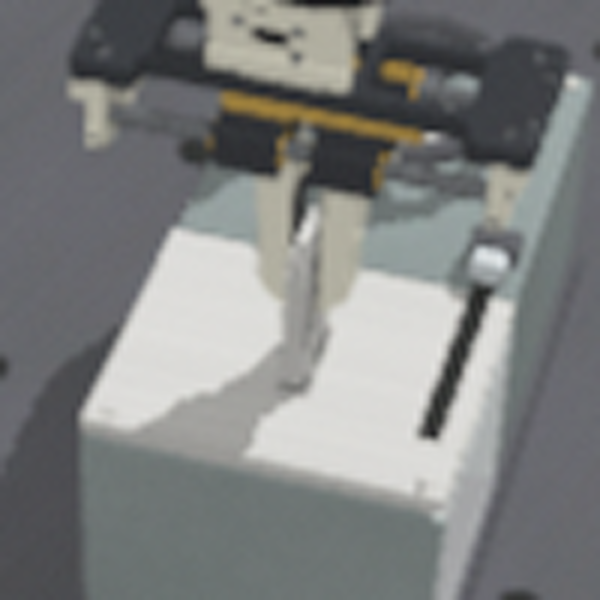

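The bar hangs upright through the slot with its dark line at the plate, about (293,383). The pointer at (490,262) is still against the stop. Nothing is pressing on the tool, since the only force is the bar's weight, so I hand in.

```bash
python3 -c "from plant import close_job; print(close_job())"
```

```text
the job is handed in; nothing more can be done
None
```

The shutter is wound open against its stop, and the flat bar hangs upright through the slot, still gripped at 50 N, with its dark line about 1 mm above the slot plate. The job was handed in at about 20 s; the judging result was not shown.

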